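Seat a sheet-metal housing against the fence and clamp it with the handwheel

ROBOT

A 6-joint arm with a two-finger parallel gripper is mounted at the origin on the work surface. World frame = base frame: x ahead of the robot, y to its left, z up, the work surface at z = 0. Lengths are in mm, angles in rad, forces in N, time in s.
With the tool pointing down it reaches from about 300 to 775 mm from the base axis. Payload 14.6 kg.
Tool frame: the origin (TCP) lies at the very end of the fingers, on their centre line; the grasp point (between the pads) lies 19 mm behind it; z points along the fingers, y is the line along which they close (so a half turn about z gives the same grasp; the last joint's range is limited). The gripper opens to 94 mm and grips with 3 to 60 N. Pads are 16 mm wide; open, the fingers measure 119 mm over their backs; the gripper's body (75 mm by 177 mm) begins 78 mm behind the grasp point.
Start: joints at [-1.287, 0.3, 1.521, -0, 1.321, -0.067], TCP at [189, -516.496, 169.446] pointing down, gripper open.
Joint ranges: [-3.03, 3.03], [-0.79, 2.21], [0.23, 2.52], [-1.04, 4.18], [0, 3.07], [-2.55, 2.55]. Speed limits (rad/s): [2.22, 2.22, 2.57, 3.14, 3.14, 3.14].

INTERFACE

Orientations are given as [roll, pitch, yaw] about the fixed x, y, z axes, in that order (R = Rz(yaw) Ry(pitch) Rx(roll)).
In Python, from cell import manip gives the robot as it stands.
- The arm moves only by the tool servo_tool, never from a script. Its argument "rows" is a list of rows, each a list of 7 numbers: the turn, a rotation vector about the world's x, y, z in degrees, then the shift along the world's x, y, z in mm, then the closure, from 0 (fully open) to 1 (shut). In form: [[rx, ry, rz, dx, dy, dz, fingers], ...]. A call has 1 to 20 rows; each row shifts and turns the commanded pose from where the row before left it; what a row does not reach is not made up. A row lasts 1/8 s, in which the tool goes at most 62.5 mm and 10.7 degrees, less where a joint would pass 70% of its speed; a pose out of reach is approached as far as the arm can. A call with a gripper value outside its range is refused whole. The fingers move at their own pace and stop on an object; "grip_force" is the grip in N (left out, the last holds). Time passes only in rows, so rows that do not move let the fingers close. It gives the time, the measured TCP pose, the force, the opening and the grip force at its end, in the units of the state.
- manip.read_state(): the state, without advancing time (a new reading comes with each control period).
- manip.camera(name): name is "scene" or "top"; returns the picture (420x560x3 uint8, red, green, blue); there is no depth.
- manip.camera_info(name): a dict with "fx", "fy", "cx", "cy" (pixels), "position" and "rotation" of the camera in the world. Camera axes: x right, y down, z forward; pixel columns grow to the right and rows downward; lengths in mm; the calibration is good to about 2 mm. A picture is of the moment at which its call begins. camera_info takes no time and is no camera call.
- manip.sign_off(): hands the job in; it is judged then, once.
The state is a dict: "clock": time; "joints": joint angles; "qd": joint speeds; "effort": joint torques, N m; "eef_pos": TCP position; "eef_rot": TCP orientation; "wrist_force": force on the tool from outside, world axes, zero at the start; "moment": the same for the moment, N m; "finger_gap": finger opening in mm; "finger_force": force on a finger pad.
Only numpy, scipy, OpenCV 4.12 (cv2) and the standard library are available. Lean on these libraries where they do the work, as an engineer would, in place of code of your own. Each camera call takes 0.05 s, during which the arm holds its last target. There are 200 camera calls.

TASK

Slide the open aluminium housing along the bed of the clamping fixture, away from the robot, until its far end sits flat against the steel fence. Then, by pushing the black handwheel round clockwise (it takes more than one full turn), close the moving jaw until the housing is firmly pinched between the two jaws; its walls are thin, so stop as soon as the wheel turns clearly stiffer and do not crush it. Drive the jaw with the wheel only, and leave the tape roll, the flange and the red bin where they are.

Things in the scene. Friction and masses are not known exactly. Their poses are not given: they have to be found in the camera images.
- base: grey fixture base plate fixed on the bench, 130 mm (x) by 370 mm (y, from -170 to +200), 15 mm thick; its top is the bed. Origin at bench level under the clamping area; x points away from the robot, y along the jaw travel towards the handwheel, z up. A gearbox 56 x 50 mm, top 58 mm above the bench, stands under the wheel at y = +140 mm
- fence (a point): top centre of the inner (robot-side) face of the steel fence on the far side of the bed: 8 mm thick, 25 mm high above the bed, 180 mm long along base y. The face lies at base x = +45 mm, this point at base y = -60 mm, 40 mm above the bench
- jaw_slot (a point): point on the bed, 15 mm above the bench, at base x = 0, y = -101 mm: the middle of where the fixed jaw may be bolted. The fixed jaw, steel, 80 mm (x) by 22 mm (y) by 45 mm high with a foot behind it, stands at up to 10 mm to either side of this point along base y, differently each time; its place is not given
- jaw: steel moving jaw, 80 mm (base x) by 23 mm (y) by 45 mm high, 1 mm above the bed. Origin at its underside; axes as the base; its gripping face, a pressure plate that gives up to 4 mm on stiff springs (about 30 N per mm), lies at y = -10 mm from the origin. The wheel moves it towards the fixed jaw (to -y) by 8 mm per rad, 50 mm per turn
- housing: loose open-topped box of aluminium sheet, 60 mm (its x) by 40 mm (its y) by 45 mm high, walls 4 mm, about 0.2 kg, standing on the bed (15 mm above the bench) between the jaws. Origin at the centre of its underside; z up. Seated on the fence its origin lies at base x = +15 mm. It is to be pinched across its 40 mm width
- handwheel (a joint): angle of the handwheel in rad, grows as it is turned clockwise seen from above, which closes the jaw; starts between 0 and 0.6. It stays where it is left and needs about 0.2 N m to turn (about 4 N at mid spoke) while the jaw runs free, more once the jaw presses on the housing
- wheel_hub (a point): centre of the black handwheel on its vertical axis, level with the rim's top, 86 mm above the bench. Wheel 180 mm over the rim, rim bar 16 mm thick (inner radius 74), hub radius 18 mm, three flat spokes 14 mm wide, 12 mm high, 120 degrees apart, tops 2 mm below the rim's top; fingers can dip into the open windows between them (28 mm below rim top is the gearbox)
- spoke (a point): point on the top face of one of the three spokes, 46 mm from the wheel's axis; it turns with the wheel (the other two spokes lie at 120 and 240 degrees from it)
- tape_roll: roll of tape lying flat, 100 mm across, 24 mm high, loose bystander; origin at the centre of its underside
- flange: small round steel flange with a stub, 70 mm across, 31 mm high, loose bystander; origin at the centre of its underside
- parts_bin: empty red plastic bin, 130 x 100 x 60 mm high, loose bystander; origin at the centre of its underside
Mind the look-alikes: they are no part of the job. What is shaped like the housing but orange is not meant.

How it is judged (in metres and radians):
On the way, in this order (a step that is already met when the one before it is completed fails the run):
1. the housing sits flat against the fence (its end within 4 mm of it), before it is clamped (x of housing in the frame of base above 0.011 m and angle between the y axis of housing and the y axis of base, either way round below 0.06 rad), for 0.2 s.
2. the handwheel has been turned more than a full turn clockwise from its start (value of joint handwheel above 6.9 rad), for 0.1 s.
At the end, for the whole second after the job is handed in: The housing stands upright on the bed, its far end within 4 mm of the fence and square to the jaws within 0.06 rad, at rest, and the moving jaw presses on it, against the fixed jaw, with more than 8 N after the wheel has been let go (all of step 1 and contact force between jaw and housing above 8 N and angle between housing's own z axis and vertical below 0.06 rad and linear speed of housing below 0.01 m/s and velocity of joint handwheel between -0.05 and 0.05 rad/s); the robot touches nothing.
It fails at once if the housing is crushed: the moving jaw presses on it with more than 100 N (contact force between jaw and housing above 100 N).
It fails at once if the robot pushes the moving jaw itself (more than 3 N) instead of the wheel (contact force between any of the fingers, the arm and jaw above 3 N).
It fails at once if the tape roll, the flange or the red bin is moved by more than 20 mm (distance of any of tape_roll, flange, parts_bin from where it was at the start of the episode above 0.02 m).
It also fails if it takes over 72 s, if anything falls off the work surface, if the arm or the gripper's body presses on something with over 40 N, if the wrist force passes 120 N, or if a joint passes its speed limit or range.

## Working session

There is one attempt and no reset: what is moved stays moved. The work goes in short steps, Python scripts to look and compute and a tool call to move; the robot and the scene stay as the last step left them, time stands still between calls to the robot, and variables do not carry over. Pictures are saved under pics/ and viewed, at most 10 in all, crops included, and the job is handed in when it is done.

Besides the shell and the picture viewer there is one more tool, called after ">>>" as name(argument=value, ...) on one line, values as JSON. servo_tool: Moves the arm, as the interface text tells. Its arguments: {"type":"object","properties":{"rows":{"type":"array","items":{"type":"array","items":{"type":"number"}}},"grip_force":{"type":"number"}},"required":["rows"]}

```bash
mkdir -p pics; python3 - <<'E'
from cell import manip
import cv2
for n in("scene","top"):
    im=manip.camera(n); cv2.imwrite(f"pics/{n}0.png",im[:,:,::-1]); print(n,manip.camera_info(n))
print(manip.read_state())
E
```

```text
scene {'fx': 534.7446050341719, 'fy': 534.7446050341719, 'cx': 274.958197661149, 'cy': 221.68911213231547, 'position': array([1370.8815545 , -409.67663766, 1048.33381509]), 'rotation': array([-2.38189273,  0.01625168,  1.06570297])}
top {'fx': 480.97764180220537, 'fy': 480.97764180220537, 'cx': 273.7471363147428, 'cy': 214.35581087021095, 'position': array([ 365.94512947,   32.12471744, 1212.11441657]), 'rotation': array([-2.96696558, -0.00651173, -1.5693418 ])}
{'clock': 0.1, 'joints': array([-1.28659063e+00,  3.00447562e-01,  1.52152973e+00,  3.04287920e-05,
        1.32069499e+00, -6.66022933e-02]), 'qd': array([-0.00053845, -0.00018348, -0.00069601,  0.0002926 , -0.00084171,
        0.000802  ]), 'effort': array([ 2.19772287e-04, -5.32644296e+01, -3.53284335e+01,  7.08144461e-02,
        2.35041976e-02, -4.07188190e-05]), 'eef_pos': array([ 188.93762573, -516.23330822,  168.92098297]), 'eef_rot': array([-3.14051738e+00, -1.01261428e-04,  3.50800390e-01]), 'wrist_force': array([0.93955798, 0.18212475, 0.18208033]), 'moment': array([ 0.0226263 , -0.00305346,  0.04962473]), 'finger_force': 0.0, 'finger_gap': 94.22607844220498}
```

View pics/scene0.png

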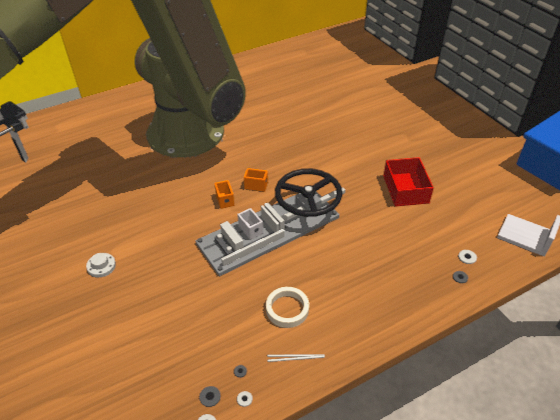

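View pics/top0.png

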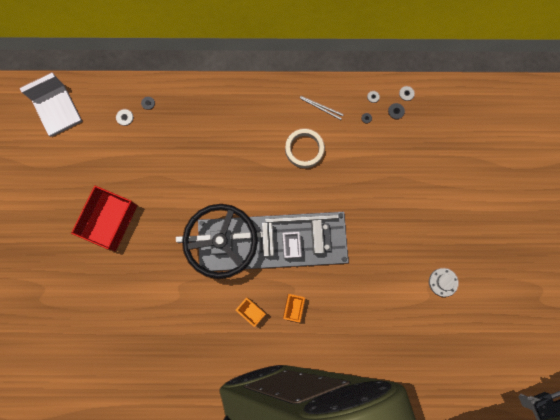

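The scene shows the fixture at about (270,235). The housing candidates are:
- the grey box between the jaws, at scene (250,223) and top (292,245)
- an orange box at scene (225,193) and top (295,308)
- an orange box at scene (256,180) and top (252,312)

I choose the grey one. The wheel hub is at top (220,240) and scene (309,190).

```bash
python3 - <<'E'
import cv2,numpy as np
a=cv2.imread("pics/top0.png")[195:285,170:360]; b=cv2.imread("pics/scene0.png")[160:275,190:350]
a=cv2.resize(a,None,fx=4.2,fy=4.2,interpolation=cv2.INTER_CUBIC)
cv2.imwrite("pics/topc.png",a)
b=cv2.resize(b,None,fx=5,fy=5,interpolation=cv2.INTER_CUBIC); cv2.imwrite("pics/scenec.png",b); print(a.shape,b.shape)
E
```

```text
(378, 798, 3) (575, 800, 3)
```

View pics/topc.png

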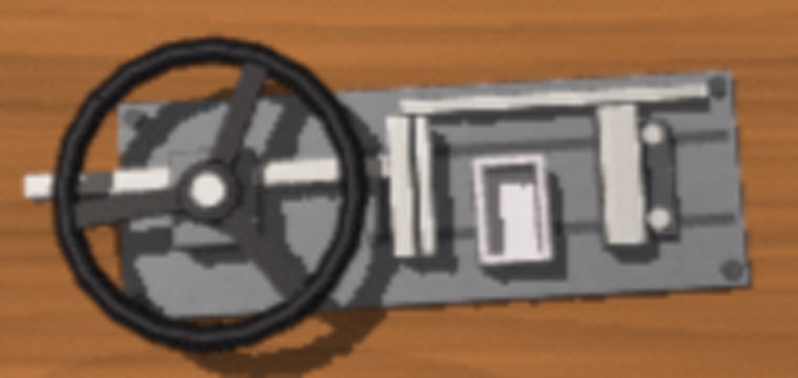

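View pics/scenec.png

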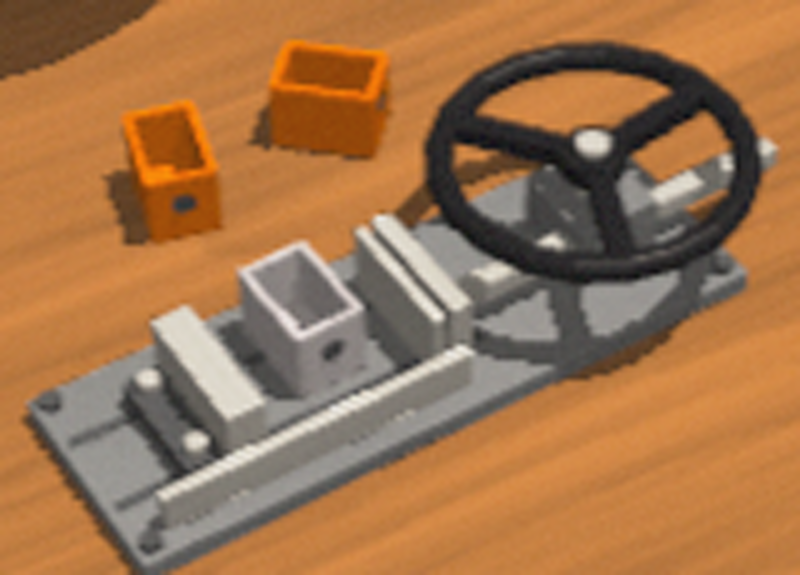

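The crops confirm the grey open box as the housing. Its top rim corners are at (473,158), (541,153), (552,261) and (482,266) in the top crop. The hub is at (208,191) in the top crop and (594,143) in the scene crop. Next I triangulate.

```bash
cat > h.py <<'E'
import numpy as np
from scipy.spatial.transform import Rotation as R
from cell import manip
C={n:manip.camera_info(n) for n in("scene","top")}
def ray(n,p):
    c=C[n]; d=np.array([(p[0]-c["cx"])/c["fx"],(p[1]-c["cy"])/c["fy"],1])
    return c["position"],R.from_euler("xyz",c["rotation"]).as_matrix()@d
def plane(n,p,z):
    o,d=ray(n,p); return o+d*(z-o[2])/d[2]
def tri(pt,ps):
    A=np.zeros((3,3));b=np.zeros(3)
    for n,p in(("top",pt),("scene",ps)):
        o,d=ray(n,p);d=d/np.linalg.norm(d);M=np.eye(3)-np.outer(d,d);A+=M;b+=M@o
    return np.linalg.solve(A,b)
T=lambda u,v:((u+.5)/4.2-.5+170,(v+.5)/4.2-.5+195)
S=lambda u,v:((u+.5)/5-.5+190,(v+.5)/5-.5+160)
E
python3 - <<'E'
from h import *
np.set_printoptions(precision=1,suppress=True)
for k,a,b,z in [("hub",(208,191),(594,143),86),("h far-left",(473,158),(364,306),60),("h farR",(541,153),(300,340),60),("h nearR",(552,261),(240,270),60),("h nearL",(482,266),(303,243),60),
 ("base farR",(730,72),(145,570),15),("base nearR",(747,286),(30,407),15),("base farL",(118,104),(745,275),15),
 ("FJ farL",(597,106),(262,400),60),("FJ nearL",(607,243),(190,306),60),("plate far",(427,117),(440,322),61),("plate near",(436,254),(357,230),61)]:
    print(k,tri(T(*a),S(*b)),"top@z",plane("top",T(*a),z),"scene@z",plane("scene",S(*b),z))
for k,a,z in [("fenceL low",(403,112),40),("fenceR low",(708,96),40),("sp1",(255,68),84),("sp2",(80,215),84),("sp3",(305,300),84),("rimL",(53,195),86),("rimR",(373,190),86),("rimT",(210,38),86),("rimB",(212,348),86)]: print(k,plane("top",T(*a),z))
for k,a,z in [("sp1",(605,250),84),("sp2",(690,95),84),("sp3",(455,128),84)]: print(k,plane("scene",S(*a),z))
E
```

```text
hub [502.5 153.2  88.1] top@z [502.8 153.5  86. ] scene@z [500.6 154.4  86. ]
h far-left [524.8   3.9  62.2] top@z [525.4   4.3  60. ] scene@z [522.7   4.3  60. ]
h farR [528.2 -35.   60.6] top@z [528.4 -34.8  60. ] scene@z [527.6 -34.9  60. ]
h nearR [466.7 -39.9  59. ] top@z [466.2 -40.6  60. ] scene@z [468.  -39.4  60. ]
h nearL [463.6  -0.7  56.7] top@z [463.3  -0.7  60. ] scene@z [466.7  -2.   60. ]
base farR [ 585.1 -152.6   10.6] top@z [ 584.3 -151.8   15. ] scene@z [ 588.3 -153.7   15. ]
base nearR [ 456.2 -159.5    8.7] top@z [ 455.6 -158.8   15. ] scene@z [ 461.9 -160.7   15. ]
base farL [563.7 215.4  11.8] top@z [563.8 216.2  15. ] scene@z [565.9 212.1  15. ]
FJ farL [555.3 -68.6  60.4] top@z [555.9 -67.4  60. ] scene@z [554.4 -69.7  60. ]
FJ nearL [476.7 -72.4  58.1] top@z [476.6 -72.2  60. ] scene@z [478.4 -73.   60. ]
plate far [550.   32.   58.4] top@z [549.   30.9  61. ] scene@z [552.7  32.1  61. ]
plate near [470.6  26.5  58.7] top@z [470.   25.5  61. ] scene@z [473.1  26.5  61. ]
fenceL low [555.3  44.9  40. ]
fenceR low [ 565.3 -134.7   40. ]
sp1 [573.3 128.6  84. ]
sp2 [489.3 225.1  84. ]
sp3 [442.2  98.5  84. ]
rimL [500.3 240.2  86. ]
rimR [503.6  61.1  86. ]
rimT [590.2 154.2  86. ]
rimB [415.5 149.4  86. ]
sp1 [569.5 118.9  84. ]
sp2 [492.2 219.9  84. ]
sp3 [451.9  97.7  84. ]
```

>>> servo_tool(rows=[[0, 0, -1.4, 21.6, 41.3, 0, 0.79], [0, 0, -1.4, 21.6, 41.3, 0, 0.79], [0, 0, -1.4, 21.6, 41.3, 0, 0.79], [0, 0, -1.4, 21.6, 41.3, 0, 0.79], [0, 0, -1.4, 21.6, 41.3, 0, 0.79], [0, 0, -1.4, 21.6, 41.3, 0, 0.79], [0, 0, -1.4, 21.6, 41.3, 0, 0.79], [0, 0, -1.4, 21.6, 41.3, 0, 0.79], [0, 0, -1.4, 21.6, 41.3, 0, 0.79], [0, 0, -1.4, 21.6, 41.3, 0, 0.79], [0, 0, -1.4, 21.6, 41.3, 0, 0.79], [0, 0, -1.5, 21.4, 41.7, 0, 0.79], [0, 0, 0, 0, 0, -40, 0.79], [0, 0, 0, 0, 0, -40, 0.79], [0, 0, 0, 0, 0, 0, 0.79], [0, 0, 0, 0, 0, 0, 0.79]])

```text
clock: 2.1
eef_pos: [448.7, -20.7, 90.9]
eef_rot: [3.141, -0.001, 0.056]
wrist_force: [-0.4, 0.3, 0.2]
finger_gap: 19.6
finger_force: 0.0
```

>>> servo_tool(rows=[[0, 0, 0, 0, 0, -30, 0.79], [0, 0, 0, 0, 0, -25, 0.79], [0, 0, 0, 0, 0, -8, 0.79], [0, 0, 0, 0, 0, 0, 0.79], [0, 0, 0, 5, 0.3, 0, 0.79], [0, 0, 0, 5, 0.3, 0, 0.79], [0, 0, 0, 4, 0.2, 0, 0.79], [0, 0, 0, 4, 0.2, 0, 0.79], [0, 0, 0, 4, 0.2, 0, 0.79], [0, 0, 0, 4, 0.2, 0, 0.79], [0, 0, 0, 3, 0.2, 0, 0.79], [0, 0, 0, 3, 0.2, 0, 0.79], [0, 0, 0, 2, 0.1, 0, 0.79], [0, 0, 0, 0, 0, 0, 0.79]])

```text
clock: 3.85
eef_pos: [482.1, -18.6, 26.4]
eef_rot: [-3.142, 0.0, 0.056]
wrist_force: [0.4, 0.2, 0.1]
finger_gap: 19.7
finger_force: 0.0
```

>>> servo_tool(rows=[[0, 0, 0, 1, 0.06, 0, 0.79], [0, 0, 0, 1, 0.06, 0, 0.79], [0, 0, 0, 1, 0.06, 0, 0.79], [0, 0, 0, 1, 0.06, 0, 0.79], [0, 0, 0, 1, 0.06, 0, 0.79]])

```text
clock: 4.47
eef_pos: [487.1, -18.3, 26.4]
eef_rot: [-3.142, 0.0, 0.056]
wrist_force: [0.5, -0.5, 0.2]
finger_gap: 19.7
finger_force: 0.0
```

>>> servo_tool(rows=[[0, 0, 0, 1, 0.06, 0, 0.79], [0, 0, 0, 1, 0.06, 0, 0.79]])

```text
clock: 4.72
eef_pos: [489.0, -18.1, 26.4]
eef_rot: [-3.142, 0.0, 0.056]
wrist_force: [-0.7, -0.0, 0.0]
finger_gap: 19.7
finger_force: 0.0
```

>>> servo_tool(rows=[[0, 0, 0, 1, 0.06, 0, 0.79], [0, 0, 0, 1, 0.06, 0, 0.79]])

```text
clock: 4.97
eef_pos: [491.1, -18.0, 26.4]
eef_rot: [3.142, -0.0, 0.056]
wrist_force: [-0.5, 0.5, -0.3]
finger_gap: 19.9
finger_force: 0.0
```

```bash
python3 - <<'E'
from cell import manip
import cv2
b=manip.camera("scene")[160:275,190:350,::-1]
cv2.imwrite("pics/s1.png",cv2.resize(b,None,fx=5,fy=5,interpolation=cv2.INTER_CUBIC))
E
```

```text
(no output)
```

View pics/s1.png

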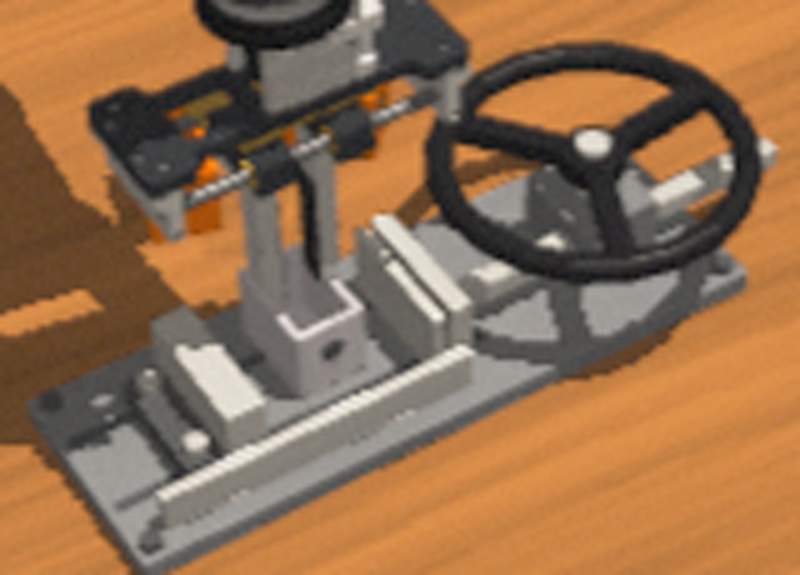

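The housing hasn't moved: its far rim corners are still at (300,340) and (364,306) in the crop. I'll project the finger tips to see where they really are.

```bash
python3 - <<'E'
from h import *
import cv2
s=manip.read_state(); print(s["clock"],s["eef_pos"],s["wrist_force"])
def proj(n,P):
    c=C[n]; q=R.from_euler("xyz",c["rotation"]).as_matrix().T@(np.array(P)-c["position"])
    return np.array([q[0]/q[2]*c["fx"]+c["cx"],q[1]/q[2]*c["fy"]+c["cy"]])
for P in ([491,-18,26],[491,-33,26],[491,-3,26],[491,-33,60],[491,-3,60],[465,-2,60],[467,-40,60]):
    p=proj("scene",P); print(P,(p-[190,160])*5)
a=manip.camera("top")[195:285,170:360,::-1]; b=manip.camera("scene")[160:260,190:300,::-1]
a=cv2.resize(a[:,70:],None,fx=5,fy=5,interpolation=cv2.INTER_CUBIC); b=cv2.resize(b[40:90,30:90],None,fx=10,fy=10,interpolation=cv2.INTER_LANCZOS4)
h=600;im=np.zeros((950,600,3),np.uint8);im[:450,:600]=a;im[450:,:600]=b
cv2.imwrite("pics/z1.png",cv2.resize(im,(379,600)))
E
```

```text
5.025 [491.16094711 -18.05296576  26.46886619] [ 0.08667323  0.48430547 -0.12003678]
[491, -18, 26] [298.29938594 326.00743639]
[491, -33, 26] [272.7606715  336.41337403]
[491, -3, 26] [323.662345   315.67311157]
[491, -33, 60] [268.95670986 291.3374002 ]
[491, -3, 60] [320.7921137  270.54327642]
[465, -2, 60] [299.62729515 239.03818619]
[467, -40, 60] [236.12345948 267.2304067 ]
```

View pics/z1.png

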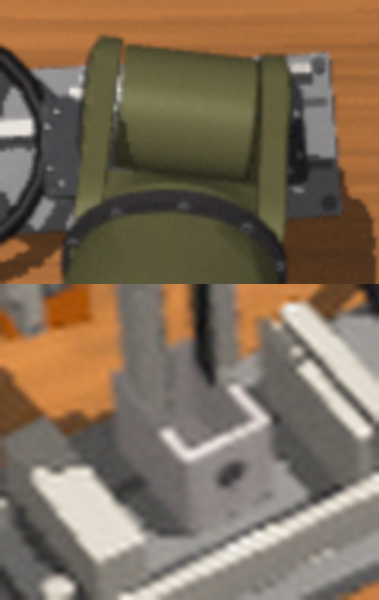

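The fingers project inside the housing outline, yet the housing looks unmoved and no force shows. I'll check numerically whether it shifted before pushing more.

```bash
cat >> h.py <<'E'
import cv2
def shift(ref="pics/scene0.png",box=(246,218,268,242),pad=8):
    a=cv2.imread(ref); x0,y0,x1,y1=box; t=a[y0:y1,x0:x1]
    b=manip.camera("scene")[:,:,::-1]
    r=cv2.matchTemplate(np.ascontiguousarray(b[y0-pad:y1+pad+10,x0-pad:x1+pad+10]),t,cv2.TM_CCOEFF_NORMED)
    _,v,_,l=cv2.minMaxLoc(r); j,i=l
    f=lambda m,c,p:(m-p)/(2*(m+p-2*c)) if 1 else 0
    di=dj=0
    if 0<j<r.shape[1]-1: dj=(r[i,j-1]-r[i,j+1])/(2*(r[i,j-1]+r[i,j+1]-2*r[i,j]))
    if 0<i<r.shape[0]-1: di=(r[i-1,j]-r[i+1,j])/(2*(r[i-1,j]+r[i+1,j]-2*r[i,j]))
    return v,j-pad+dj,i-pad+di
def proj(n,P):
    c=C[n]; q=R.from_euler("xyz",c["rotation"]).as_matrix().T@(np.array(P,float)-c["position"])
    return np.array([q[0]/q[2]*c["fx"]+c["cx"],q[1]/q[2]*c["fy"]+c["cy"]])
E
python3 - <<'E'
from h import *
print(shift(), proj("scene",[538,-15,45])-proj("scene",[528,-16,45]))
E
```

```text
(0.9765465259552002, np.float32(-0.03963263), np.float32(0.031486634)) [2.1660369  2.36001234]
```

>>> servo_tool(rows=[[0, 0, 0, 3, 0.15, 0, 0.79], [0, 0, 0, 3, 0.15, 0, 0.79], [0, 0, 0, 0, 0, 0, 0.79]])

```text
clock: 5.55
eef_pos: [497.2, -17.7, 26.4]
eef_rot: [-3.142, -0.0, 0.056]
wrist_force: [-0.2, -0.5, 0.4]
finger_gap: 19.5
finger_force: 0.0
```

```bash
python3 -c "
from h import *
print(shift())"
```

```text
(0.9586648941040039, np.float32(-0.021176029), np.float32(0.03634182))
```

```bash
python3 - <<'E'
from h import *
print(proj("scene",[188.9,-516.2,168.9]),proj("top",[188.9,-516.2,168.9]))
for P in ([497,-33,26],[497,-33,60],[497,-2,26],[497,-2,60]): print(P,proj("scene",P))
a=cv2.imread("pics/scene0.png")[90:180,0:60]
b=manip.camera("scene")[150:250,215:305,::-1]
cv2.imwrite("pics/z2.png",np.hstack([cv2.resize(a,None,fx=5,fy=5,interpolation=cv2.INTER_CUBIC),cv2.resize(b,None,fx=4.5,fy=4.5,interpolation=cv2.INTER_CUBIC)]))
E
```

```text
[ 11.76883403 181.42245019] [534.09689786 386.0760762 ]
[497, -33, 26] [245.58575547 228.74477254]
[497, -33, 60] [244.84153454 219.73186178]
[497, -2, 26] [256.12299024 224.43787434]
[497, -2, 60] [255.57239897 215.41342124]
```

View pics/z2.png

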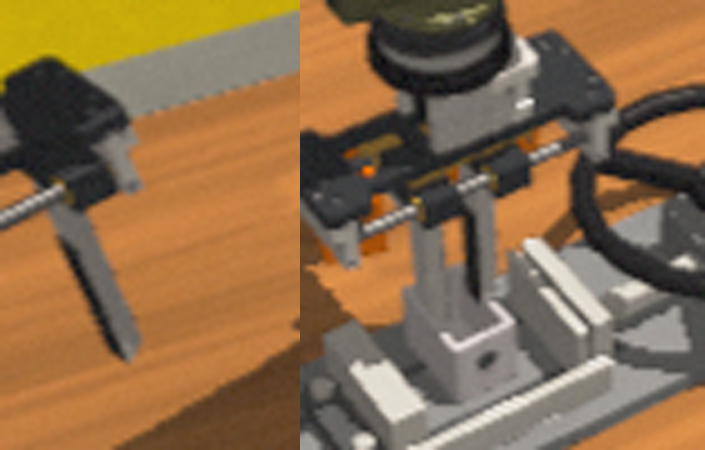

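```bash
python3 - <<'E'
from h import *
for z in (169,189,204,214):
  for s in(1,-1):
    P=np.array([188.9,-516.2,z])+s*53*np.array([.343,-.939,0]); print(z,s,proj("scene",P),proj("top",P))
g=cv2.imread("pics/top0.png")[370:420,500:560]
cv2.imwrite("pics/z3.png",cv2.resize(g,None,fx=10,fy=10,interpolation=cv2.INTER_CUBIC))
E
```

```text
169 1 [ -8.10971614 192.68109193] [557.09358599 376.97040548]
169 -1 [ 30.81838087 170.5576785 ] [510.99234797 395.26225195]
189 1 [-11.45042334 186.60155868] [562.83086034 378.52740517]
189 -1 [ 28.03632087 164.48498996] [515.8406738  397.19916573]
204 1 [-14.00602362 181.95078986] [567.2868955  379.73669811]
204 -1 [ 25.90978791 159.84318771] [519.60721105 398.70390328]
214 1 [-15.73421606 178.80576613] [570.333849 380.56359 ]
214 -1 [ 24.4725856  156.70605838] [522.18316802 399.73300214]
```

View pics/z3.png

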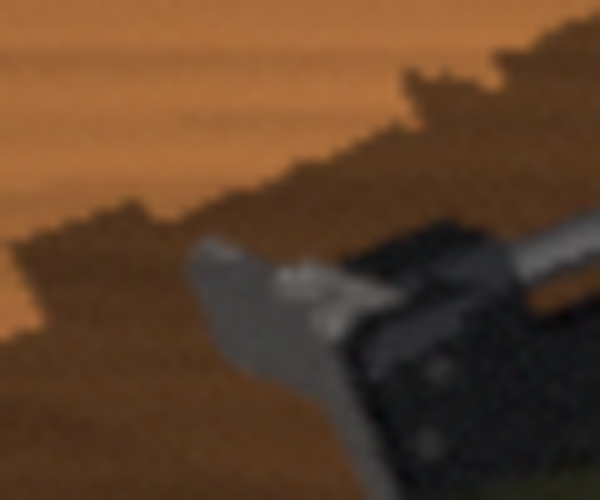

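Both views of the finger tip agree that the tips sit about 35 mm higher than the reported z. That means the fingers hovered just above the housing. I'll back off and touch the bed gently to calibrate.

>>> servo_tool(rows=[[0, 0, 0, -10, -0.55, 4, 0.79], [0, 0, 0, -15, -0.8, 0, 0.79], [0, 0, 0, -15, -0.8, 0, 0.79], [0, 0, 0, -9, -0.5, 0, 0.79], [0, 0, 0, 0, 0, -10, 0.79], [0, 0, 0, 0, 0, -10, 0.79], [0, 0, 0, 0, 0, -8, 0.79], [0, 0, 0, 0, 0, -4, 0.79], [0, 0, 0, 0, 0, -4, 0.79], [0, 0, 0, 0, 0, 0, 0.79]])

```text
clock: 6.9
eef_pos: [447.9, -20.4, -5.8]
eef_rot: [-3.142, 0.0, 0.056]
wrist_force: [0.2, 0.1, 0.5]
finger_gap: 19.9
finger_force: 0.0
```

>>> servo_tool(rows=[[0, 0, 0, 0, 0, -2, 0.79], [0, 0, 0, 0, 0, -2, 0.79]])

```text
clock: 7.15
eef_pos: [448.1, -20.4, -9.5]
eef_rot: [3.142, -0.0, 0.056]
wrist_force: [-0.1, -1.0, 0.3]
finger_gap: 19.8
finger_force: 0.0
```

>>> servo_tool(rows=[[0, 0, 0, 0, 0, -2, 0.79], [0, 0, 0, 0, 0, -1, 0.79]])

```text
clock: 7.4
eef_pos: [447.9, -20.4, -12.7]
eef_rot: [-3.142, 0.0, 0.056]
wrist_force: [0.9, -0.2, 0.1]
finger_gap: 20.1
finger_force: 0.0
```

>>> servo_tool(rows=[[0, 0, 0, 0, 0, -1.5, 0.79], [0, 0, 0, 0, 0, -1.5, 0.79]])

```text
clock: 7.65
eef_pos: [448.0, -20.4, -15.6]
eef_rot: [3.142, -0.0, 0.056]
wrist_force: [-0.6, -0.7, -0.1]
finger_gap: 19.3
finger_force: 0.0
```

>>> servo_tool(rows=[[0, 0, 0, 0, 0, -1.5, 0.79], [0, 0, 0, 0, 0, -1.5, 0.79]])

```text
clock: 7.9
eef_pos: [448.0, -20.4, -18.7]
eef_rot: [-3.142, 0.0, 0.056]
wrist_force: [1.0, 1.1, -0.2]
finger_gap: 19.8
finger_force: 0.0
```

>>> servo_tool(rows=[[0, 0, 0, 0, 0, -1.5, 0.79], [0, 0, 0, 0, 0, -1, 0.79]])

```text
clock: 8.15
eef_pos: [448.1, -20.4, -20.9]
eef_rot: [3.142, -0.0, 0.056]
wrist_force: [-4.3, 0.6, 14.1]
finger_gap: 19.5
finger_force: 7.3
```

Contact with the bed comes at reported z of about -20.5, so the true tip z is reported z + 35.5. I'll lift to a tip height of 25 mm and push.

>>> servo_tool(rows=[[0, 0, 0, 0, 0, 6, 0.79], [0, 0, 0, 0, 0, 5, 0.79], [0, 0, 0, 4, 0.22, 0, 0.79], [0, 0, 0, 3, 0.17, 0, 0.79], [0, 0, 0, 3, 0.17, 0, 0.79], [0, 0, 0, 3, 0.17, 0, 0.79], [0, 0, 0, 3, 0.17, 0, 0.79], [0, 0, 0, 3, 0.17, 0, 0.79], [0, 0, 0, 3, 0.17, 0, 0.79], [0, 0, 0, 3, 0.17, 0, 0.79], [0, 0, 0, 3, 0.17, 0, 0.79], [0, 0, 0, 3, 0.17, 0, 0.79], [0, 0, 0, 2, 0.1, 0, 0.79], [0, 0, 0, 2, 0.1, 0, 0.79]])

```text
clock: 9.9
eef_pos: [483.1, -18.5, -10.0]
eef_rot: [3.142, 0.0, 0.056]
wrist_force: [-0.7, 0.0, 0.1]
finger_gap: 19.9
finger_force: 0.5
```

>>> servo_tool(rows=[[0, 0, 0, 1, 0.06, 0, 0.79], [0, 0, 0, 1, 0.06, 0, 0.79]])

```text
clock: 10.15
eef_pos: [485.0, -18.3, -10.0]
eef_rot: [3.142, 0.0, 0.056]
wrist_force: [-1.7, -0.0, 0.5]
finger_gap: 19.7
finger_force: 0.6
```

```bash
python3 -c "
from h import *
print(shift())"
```

```text
(0.5082337856292725, np.float32(5.591291), np.float32(6.8468485))
```

>>> servo_tool(rows=[[0, 0, 0, 1, 0.06, 0, 0.79], [0, 0, 0, 1, 0.06, 0, 0.79]])

```text
clock: 10.45
eef_pos: [487.1, -18.2, -10.0]
eef_rot: [-3.142, -0.0, 0.056]
wrist_force: [-1.3, 0.1, 0.8]
finger_gap: 19.8
finger_force: 0.7
```

>>> servo_tool(rows=[[0, 0, 0, 1, 0.06, 0, 0.79], [0, 0, 0, 0, 0, 0, 0.79]])

```text
clock: 10.7
eef_pos: [488.2, -18.2, -10.0]
eef_rot: [3.142, -0.0, 0.056]
wrist_force: [0.5, 0.2, 0.3]
finger_gap: 19.7
finger_force: 0.0
```

>>> servo_tool(rows=[[0, 0, 0, 1, 0.06, 0, 0.79], [0, 0, 0, 0, 0, 0, 0.79]])

```text
clock: 10.95
eef_pos: [488.5, -18.1, -10.1]
eef_rot: [-3.142, 0.001, 0.056]
wrist_force: [-5.1, 0.4, 3.0]
finger_gap: 19.8
finger_force: 2.5
```

>>> servo_tool(rows=[[0, 0, 0, 0.7, 0.04, 0, 0.79], [0, 0, 0, 0, 0, 0, 0.79], [0, 0, 0, 0, 0, 0, 0.79]])

```text
clock: 11.32
eef_pos: [488.5, -18.1, -10.1]
eef_rot: [-3.141, 0.003, 0.056]
wrist_force: [-9.5, -0.4, 7.6]
finger_gap: 19.9
finger_force: 5.3
```

```bash
python3 -c "
from h import *
print(shift())"
```

```text
(0.4613555669784546, np.float32(-0.1271109), np.float32(0.0732589))
```

The housing is seated at about 9 N of push force. Now I retract, close the fingers and move above the wheel window. The spokes are at about -20°, 100° and 220° around the hub at (502.5,153.4), and I'll dip in at 145°.

>>> servo_tool(rows=[[0, 0, 0, -4, -0.2, 0, 0.79], [0, 0, 0, -5, -0.3, 0, 0.79], [0, 0, 0, 0, 0, 40, 0.79], [0, 0, 0, 0, 0, 40, 0.79], [0, 0, 0, 0, 0, 3, 0.79], [0, 0, 0, -3, 40, 0, 1], [0, 0, 0, -3, 40, 0, 1], [0, 0, 0, -3, 40, 0, 1], [0, 0, 0, -3, 40, 0, 1], [0, 0, 0, -3, 38, 0, 1], [0, 0, 0, 0, 0, 0, 1], [0, 0, 0, 0, 0, 0, 1]])

```text
clock: 12.88
eef_pos: [465.4, 179.0, 72.3]
eef_rot: [3.141, 0.001, 0.056]
wrist_force: [-0.4, -0.7, 0.8]
finger_gap: 0.5
finger_force: 0.0
```

```bash
python3 - <<'E'
from h import *
s=manip.read_state();print(s["clock"],s["eef_pos"],s["wrist_force"],s["finger_gap"])
a=manip.camera("scene")[160:260,190:340,::-1]
cv2.imwrite("pics/w.png",cv2.resize(a,None,fx=5,fy=5,interpolation=cv2.INTER_CUBIC))
h=np.array([502.5,153.4])
def c(a,r=46): return r*np.array([np.cos(np.radians(a)),np.sin(np.radians(a))])
for a in np.arange(145,145-361,-9): print(int(a),(c(a-9)-c(a)).round(1),end=";")
E
```

```text
12.875 [465.36529448 178.95334484  72.25440779] [-0.41933543 -0.71769109  0.78079854] 0.4990903331549742
145 [4.6 5.6];136 [5.4 4.8];127 [6.1 3.9];118 [6.6 2.9];109 [7.  1.8];100 [7.2 0.7];91 [ 7.2 -0.4];82 [ 7.  -1.6];73 [ 6.7 -2.6];64 [ 6.2 -3.7];55 [ 5.6 -4.6];46 [ 4.8 -5.4];37 [ 3.9 -6.1];28 [ 2.9 -6.6];19 [ 1.8 -7. ];10 [ 0.7 -7.2];1 [-0.4 -7.2];-8 [-1.6 -7. ];-17 [-2.6 -6.7];-26 [-3.7 -6.2];-35 [-4.6 -5.6];-44 [-5.4 -4.8];-53 [-6.1 -3.9];-62 [-6.6 -2.9];-71 [-7.  -1.8];-80 [-7.2 -0.7];-89 [-7.2  0.4];-98 [-7.   1.6];-107 [-6.7  2.6];-116 [-6.2  3.7];-125 [-5.6  4.6];-134 [-4.8  5.4];-143 [-3.9  6.1];-152 [-2.9  6.6];-161 [-1.8  7. ];-170 [-0.7  7.2];-179 [0.4 7.2];-188 [1.6 7. ];-197 [2.6 6.7];-206 [3.7 6.2];-215 [4.6 5.6];
```

View pics/w.png

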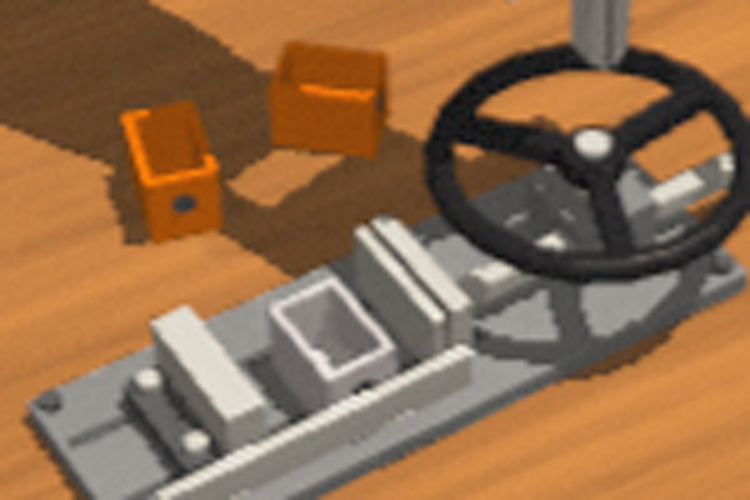

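The crop shows the housing seated square at about (330,340), with its far end at the fence, and the closed finger tips at (600,65) above the open window. I dip in and start pushing.

>>> servo_tool(rows=[[0, 0, 0, 0, 0.5, -20, 1], [0, 0, 0, 0, 0, -15, 1], [0, 0, 0, 0, 0, -6, 1], [0, 0, 0, 0, 0, 0, 1]])

```text
clock: 13.42
eef_pos: [465.7, 179.7, 31.8]
eef_rot: [3.141, 0.0, 0.056]
wrist_force: [-0.0, 0.7, 0.9]
finger_gap: 0.3
finger_force: 0.0
```

>>> servo_tool(rows=[[0, 0, 0, 4.6, 5.6, 0, 1], [0, 0, 0, 5.4, 4.8, 0, 1], [0, 0, 0, 6.1, 3.9, 0, 1], [0, 0, 0, 6.6, 2.9, 0, 1], [0, 0, 0, 7.0, 1.8, 0, 1], [0, 0, 0, 7.2, 0.7, 0, 1]])

```text
clock: 14.18
eef_pos: [502.0, 199.7, 31.4]
eef_rot: [3.141, 0.003, 0.056]
wrist_force: [-6.5, -2.3, 0.6]
finger_gap: 0.5
finger_force: 2.7
```

The spoke engages at about 6.5 N. I continue round.

>>> servo_tool(rows=[[0, 0, 0, 7.2, -0.4, 0, 1], [0, 0, 0, 7.0, -1.6, 0, 1], [0, 0, 0, 6.7, -2.6, 0, 1], [0, 0, 0, 6.2, -3.7, 0, 1], [0, 0, 0, 5.6, -4.6, 0, 1], [0, 0, 0, 4.8, -5.4, 0, 1], [0, 0, 0, 3.9, -6.1, 0, 1], [0, 0, 0, 2.9, -6.6, 0, 1], [0, 0, 0, 1.8, -7.0, 0, 1], [0, 0, 0, 0.7, -7.2, 0, 1]])

```text
clock: 15.42
eef_pos: [549.6, 155.3, 31.8]
eef_rot: [-3.14, 0.0, 0.056]
wrist_force: [-2.0, 6.1, -1.0]
finger_gap: 0.6
finger_force: 2.6
```

```bash
python3 - <<'E'
from h import *
import pickle
s=manip.read_state();print(s["eef_pos"],s["wrist_force"])
im=manip.camera("scene")
# bright housing/jaw check: moving jaw top plate edge along scene, spoke darkness profile at r=60 top height
g=cv2.cvtColor(im,cv2.COLOR_RGB2GRAY).astype(float)
for r in(30,60):
    v=[]
    for a in range(0,360,5):
        p=proj("scene",[502.5+r*np.cos(np.radians(a)),153.4+r*np.sin(np.radians(a)),84]); v.append(int(g[int(round(p[1])),int(round(p[0]))]))
    print(r,v)
E
```

```text
[549.60906467 155.288985    31.80173106] [-1.98948849  6.08920508 -0.97181363]
30 [103, 108, 107, 113, 109, 116, 116, 116, 118, 97, 97, 99, 106, 106, 108, 117, 117, 99, 93, 93, 91, 93, 114, 114, 128, 121, 126, 139, 154, 155, 156, 131, 81, 45, 54, 58, 47, 55, 60, 52, 52, 39, 39, 35, 95, 88, 104, 104, 104, 94, 108, 108, 104, 104, 110, 112, 118, 116, 133, 94, 70, 30, 57, 35, 29, 27, 29, 31, 27, 76, 101, 103]
60 [99, 117, 111, 121, 130, 142, 170, 166, 112, 113, 113, 141, 145, 145, 146, 137, 28, 29, 37, 41, 39, 50, 67, 54, 67, 74, 34, 44, 74, 61, 62, 109, 107, 40, 39, 40, 43, 37, 35, 36, 34, 102, 107, 95, 35, 26, 43, 131, 150, 153, 99, 74, 108, 144, 148, 153, 153, 153, 131, 71, 69, 72, 68, 71, 78, 61, 22, 31, 54, 88, 117, 114]
```

>>> servo_tool(rows=[[0, 0, 0, -0.4, -7.2, 0, 1], [0, 0, 0, -1.6, -7.0, 0, 1], [0, 0, 0, -2.6, -6.7, 0, 1], [0, 0, 0, -3.7, -6.2, 0, 1], [0, 0, 0, -4.6, -5.6, 0, 1], [0, 0, 0, -5.4, -4.8, 0, 1], [0, 0, 0, -6.1, -3.9, 0, 1], [0, 0, 0, -6.6, -2.9, 0, 1], [0, 0, 0, -7.0, -1.8, 0, 1], [0, 0, 0, -7.2, -0.7, 0, 1], [0, 0, 0, -7.2, 0.4, 0, 1], [0, 0, 0, -7.0, 1.6, 0, 1], [0, 0, 0, -6.7, 2.6, 0, 1], [0, 0, 0, -6.2, 3.7, 0, 1], [0, 0, 0, -5.6, 4.6, 0, 1], [0, 0, 0, -4.8, 5.4, 0, 1], [0, 0, 0, -3.9, 6.1, 0, 1], [0, 0, 0, -2.9, 6.6, 0, 1], [0, 0, 0, -1.8, 7.0, 0, 1], [0, 0, 0, -0.7, 7.2, 0, 1]])

```text
clock: 17.98
eef_pos: [457.0, 151.9, 31.8]
eef_rot: [3.14, 0.001, 0.056]
wrist_force: [1.6, -5.8, -0.1]
finger_gap: 1.2
finger_force: 2.6
```

>>> servo_tool(rows=[[0, 0, 0, 0.4, 7.2, 0, 1], [0, 0, 0, 1.6, 7.0, 0, 1], [0, 0, 0, 2.6, 6.7, 0, 1], [0, 0, 0, 3.7, 6.2, 0, 1], [0, 0, 0, 4.6, 5.6, 0, 1], [0, 0, 0, 5.4, 4.8, 0, 1], [0, 0, 0, 6.1, 3.9, 0, 1], [0, 0, 0, 6.6, 2.9, 0, 1], [0, 0, 0, 0, 0, 0, 1]])

```text
clock: 19.1
eef_pos: [488.2, 197.0, 31.6]
eef_rot: [3.141, 0.001, 0.056]
wrist_force: [-0.5, -0.7, -1.8]
finger_gap: 0.4
finger_force: 0.3
```

```bash
python3 - <<'E'
from h import *
s=manip.read_state();d=s["eef_pos"]-[502.5,153.4,0];print(s["eef_pos"],s["wrist_force"],np.degrees(np.arctan2(d[1],d[0])))
b=manip.camera("scene")[180:265,205:305,::-1]
cv2.imwrite("pics/j.png",cv2.resize(b,None,fx=7,fy=7,interpolation=cv2.INTER_CUBIC))
def c(a,r=46): return r*np.array([np.cos(np.radians(a)),np.sin(np.radians(a))])
for a in np.arange(109,45,-3): print(int(a),(c(a-3)-c(a)).round(2),end=";")
E
```

```text
[488.18532311 196.9673098   31.61169514] [-0.48363997 -0.66347692 -1.79877299] 108.18869396131817
109 [2.3  0.72];106 [2.33 0.6 ];103 [2.36 0.48];100 [2.38 0.36];97 [2.4  0.23];94 [2.41 0.11];91 [ 2.41 -0.02];88 [ 2.4  -0.15];85 [ 2.39 -0.27];82 [ 2.38 -0.4 ];79 [ 2.35 -0.52];76 [ 2.32 -0.64];73 [ 2.28 -0.76];70 [ 2.24 -0.88];67 [ 2.19 -1.  ];64 [ 2.14 -1.11];61 [ 2.08 -1.22];58 [ 2.01 -1.33];55 [ 1.94 -1.43];52 [ 1.86 -1.53];49 [ 1.78 -1.63];46 [ 1.69 -1.72];
```

View pics/j.png

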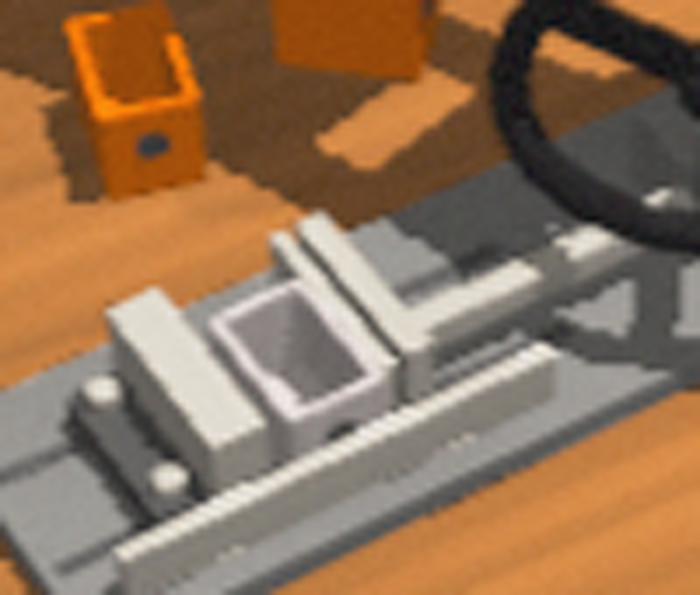

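The plate now pushes the housing, with about 8 mm left to the fixed jaw. I proceed in 3° steps.

>>> servo_tool(rows=[[0, 0, 0, 2.3, 0.7, 0, 1], [0, 0, 0, 2.3, 0.6, 0, 1], [0, 0, 0, 2.4, 0.5, 0, 1], [0, 0, 0, 2.4, 0.3, 0, 1], [0, 0, 0, 2.4, 0.2, 0, 1], [0, 0, 0, 2.4, 0.1, 0, 1], [0, 0, 0, 2.4, 0, 0, 1], [0, 0, 0, 2.4, -0.1, 0, 1], [0, 0, 0, 2.4, -0.3, 0, 1]])

```text
clock: 20.27
eef_pos: [508.7, 199.0, 31.5]
eef_rot: [3.141, 0.003, 0.056]
wrist_force: [-5.1, -0.1, -0.6]
finger_gap: 0.5
finger_force: 2.6
```

>>> servo_tool(rows=[[0, 0, 0, 2.4, -0.4, 0, 1], [0, 0, 0, 2.4, -0.5, 0, 1], [0, 0, 0, 2.3, -0.6, 0, 1]])

```text
clock: 20.65
eef_pos: [515.8, 197.6, 31.6]
eef_rot: [3.142, 0.002, 0.056]
wrist_force: [-6.7, 0.9, -0.3]
finger_gap: 0.5
finger_force: 2.4
```

>>> servo_tool(rows=[[0, 0, 0, 2.3, -0.8, 0, 1], [0, 0, 0, 2.2, -0.9, 0, 1]])

```text
clock: 20.9
eef_pos: [520.4, 196.0, 31.6]
eef_rot: [-3.141, 0.002, 0.056]
wrist_force: [-5.2, 1.2, -0.1]
finger_gap: 0.3
finger_force: 2.4
```

>>> servo_tool(rows=[[0, 0, 0, 2.2, -1.0, 0, 1]])

```text
clock: 21.02
eef_pos: [522.7, 195.1, 31.7]
eef_rot: [-3.141, 0.002, 0.056]
wrist_force: [-5.8, 1.9, -0.1]
finger_gap: 0.4
finger_force: 2.7
```

>>> servo_tool(rows=[[0, 0, 0, 2.1, -1.1, 0, 1]])

```text
clock: 21.15
eef_pos: [524.5, 194.1, 31.6]
eef_rot: [-3.141, 0.002, 0.056]
wrist_force: [-8.4, 2.3, -0.3]
finger_gap: 0.8
finger_force: 3.5
```

>>> servo_tool(rows=[[0, 0, 0, 1.4, -0.8, 0, 1]])

```text
clock: 21.28
eef_pos: [525.7, 193.4, 31.5]
eef_rot: [-3.141, 0.003, 0.056]
wrist_force: [-8.5, 2.5, 0.2]
finger_gap: 0.5
finger_force: 4.0
```

>>> servo_tool(rows=[[0, 0, 0, 1.4, -0.9, 0, 1]])

```text
clock: 21.4
eef_pos: [526.9, 192.6, 31.5]
eef_rot: [-3.141, 0.003, 0.056]
wrist_force: [-10.2, 3.1, 0.9]
finger_gap: 0.7
finger_force: 4.4
```

>>> servo_tool(rows=[[0, 0, 0, 1.4, -0.9, 0, 1], [0, 0, 0, 0, 0, 0, 1]])

```text
clock: 21.65
eef_pos: [528.4, 191.8, 31.5]
eef_rot: [-3.141, 0.003, 0.056]
wrist_force: [-9.0, 5.1, 0.2]
finger_gap: 0.4
finger_force: 4.2
```

The wheel is clearly stiffer now, at about 10.5 N against 5.5 N free, which puts the pinch at roughly 30 N. I back off and lift out.

>>> servo_tool(rows=[[0, 0, 0, -3, 1.8, 0, 1], [0, 0, 0, -5, 2.5, 0, 1], [0, 0, 0, -5, 1.5, 0, 1], [0, 0, 0, 0, 0, 20, 1], [0, 0, 0, 0, 0, 40, 1], [0, 0, 0, 0, 0, 40, 1], [0, 0, 0, -30, 0, 20, 1], [0, 0, 0, -40, 0, 0, 1], [0, 0, 0, -40, 0, 0, 1], [0, 0, 0, 0, 0, 0, 1], [0, 0, 0, 0, 0, 0, 1]])

```text
clock: 23.02
eef_pos: [407.5, 197.1, 152.3]
eef_rot: [-3.141, -0.001, 0.056]
wrist_force: [-0.4, 0.1, -0.3]
finger_gap: 0.3
finger_force: 0.0
```

```bash
python3 - <<'E'
from h import *
s=manip.read_state();print(s["eef_pos"],s["wrist_force"],s["clock"])
im=manip.camera("scene"); a=cv2.imread("pics/scene0.png")
cv2.imwrite("pics/final.png",im[:,:,::-1])
# housing: pale pinkish pixels vs template; bystanders unchanged?
for n,(x0,y0,x1,y1) in dict(tape=(260,280,315,330),flange=(82,248,120,280),bin=(380,155,436,208)).items():
    print(n,np.abs(a[y0:y1,x0:x1].astype(int)-im[y0:y1,x0:x1,::-1]).mean().round(2))
# housing move between 'j' view and now via rim template
j=cv2.resize(cv2.imread("pics/j.png"),(100,85),interpolation=cv2.INTER_AREA)
t=j[38:64,30:55]; r=cv2.matchTemplate(np.ascontiguousarray(im[180:265,205:305,::-1]),t,cv2.TM_CCOEFF_NORMED)
_,v,_,l=cv2.minMaxLoc(r); print(v,l[0]-30,l[1]-38,(proj("scene",[520,-30,60])-proj("scene",[520,-20,60])))
E
```

```text
[407.48814011 197.14301833 152.31424673] [-0.36483304  0.06988696 -0.30920575] 23.025
tape 1.7
flange 1.68
bin 3.29
0.8204391598701477 -2 1 [-3.49979649  1.42581688]
```

```bash
python3 - <<'E'
from h import *
np.set_printoptions(precision=1,suppress=True)
th=.0556;ax=np.array([np.cos(th),np.sin(th)]);ay=np.array([-ax[1],ax[0]])
o=np.array([510.2,13.6])
for n,im in (("scene",manip.camera("scene")),("top",manip.camera("top"))):
    f=im.astype(int); m=((f[...,0]-f[...,1]>6)&(f[...,2]-f[...,1]>1)&(f[...,1]>110)).astype(np.uint8)
    if n=="scene": m[:190]=0;m[250:]=0;m[:,:215]=0;m[:,300:]=0
    else: m[:200]=0;m[280:]=0;m[:,260:]*=1;m[:,:240]=0;m[:,350:]=0
    y,x=np.nonzero(m); print(n,len(x))
    if len(x)<20: continue
    P=np.array([plane(n,p,60)[:2] for p in zip(x.astype(float),y.astype(float))])-o
    B=np.c_[P@ax,P@ay]; print(np.percentile(B,[2,50,98],axis=0)); r=cv2.minAreaRect(B.astype(np.float32)); print(r)
E
```

```text
scene 0
top 219
[[-13.6 -82.5]
 [ 10.3 -66.2]
 [ 43.9 -45.8]]
((15.197236061096191, -63.50706100463867), (59.13335037231445, 39.042747497558594), 0.15197239816188812)
```

The top view puts the housing at base x = 15.2 mm, square within 0.2°, and against the fixed jaw. I hand the job in.

```bash
python3 -c "
from cell import manip
print(manip.sign_off())"
```

```text
the job is handed in; nothing more can be done
None
```

I handed the job in at about 23 s with the housing flat against the fence and pinched between the jaws at an estimated 30 N or so (judged from wheel stiffness, not measured); hand-in gave no verdict, and the tape roll, flange and red bin look unmoved.

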